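# Turn the cover over onto the filled cake mould

## Task

Two hinged cake moulds stand half open. With your fingertips, push the cover of the mould that holds the two cakes up and over its spine, and press it down gently until it lies fully flat on the block. Do not pinch the cover or let it slam, and leave the empty mould's cover and everything else on the table as they are.

Things in the scene. Friction and masses are not known exactly. Their poses are not given: they have to be found in the camera images.
- filled_mould: a hinged wooden cake mould, fixed to the table. Block 140 mm wide (along its y), 40 mm high, reaching from 8 to 128 mm on the +x side of its origin, with two round hollows 58 mm across side by side, each holding a dark brown cake, its top 2 mm below the block's top. Its origin lies on the table under the middle of the hinge line (spine), z up, y along the spine. The two moulds are alike in shape and stand side by side, either one on the left, each turned up to 0.35 rad
- empty_mould: a hinged wooden cake mould, fixed to the table. Block 140 mm wide (along its y), 40 mm high, reaching from 8 to 128 mm on the +x side of its origin, with two round hollows 58 mm across side by side, both empty, 18 mm deep. Its origin lies on the table under the middle of the hinge line (spine), z up, y along the spine. The two moulds are alike in shape and stand side by side, either one on the left, each turned up to 0.35 rad
- filled_cover (a joint): angle of the filled mould's cover about its spine: 0 would be level and open on the -x side of the spine (towards the robot), pi/2 upright, pi (3.14) shut flat on the block, a hard stop. It starts half open, at 0.7 to 1.15. The hinge is stiff (about 0.25 N m of friction; some 3 to 5 N at the free edge move it) and the cover stays where it is left
- filled_hinge (a point): middle of the filled mould's hinge line, on the axis, 40 mm above the table; y along the axis, x towards the block
- filled_cover_edge (a point): middle of the free edge of the filled cover, on the outer face: 115 mm from the axis along the cover, 12 mm out of the plane through the axis
- filled_cover_outer (a point): outer face of the filled cover: a pale wooden board, 140 mm along the spine, 6 mm thick, from 8 to 115 mm away from the axis; its outer face lies 12 mm from the plane through the axis. It faces down and towards the robot at the start and up when the cover is shut. This point is the middle of the outer face, 61.5 mm from the axis; its -x points along the cover away from the spine, y along the spine, -z out of the outer face. The cover (both boards) weighs about 0.2 kg
- empty_cover (a joint): angle of the empty mould's cover about its spine: 0 would be level and open on the -x side of the spine (towards the robot), pi/2 upright, pi (3.14) shut flat on the block, a hard stop. It starts half open, at 0.7 to 1.15. The hinge is stiff (about 0.25 N m of friction; some 3 to 5 N at the free edge move it) and the cover stays where it is left
- empty_hinge (a point): middle of the empty mould's hinge line, on the axis, 40 mm above the table; y along the axis, x towards the block
- empty_cover_edge (a point): middle of the free edge of the empty cover, on the outer face: 115 mm from the axis along the cover, 12 mm out of the plane through the axis
- empty_cover_outer (a point): outer face of the empty cover: a pale wooden board, 140 mm along the spine, 6 mm thick, from 8 to 115 mm away from the axis; its outer face lies 12 mm from the plane through the axis. It faces down and towards the robot at the start and up when the cover is shut. This point is the middle of the outer face, 61.5 mm from the axis; its -x points along the cover away from the spine, y along the spine, -z out of the outer face. The cover (both boards) weighs about 0.2 kg
- filled_cover_inner (a point): inner face of the filled cover: a board fixed to the outer one: darker wood, 126 mm along the spine, 6 mm thick, from 12 to 107 mm from the axis; it comes to lie on the block. This point is the middle of the inner face, 59.5 mm from the axis; axes as for the outer board, +z out of the inner face
- loose_cake: a loose dark brown round cake, 64 mm across, 18 mm high, lying between the moulds; origin at the centre of its underside
- stamp: a dark turned-wood pastry stamp standing on its face, foot 38 mm across, 58 mm high, between the moulds; origin at the centre of its underside
- spatula: a spatula 240 mm long lying along x at the right side; origin under its middle
- brush: a pastry brush 200 mm long lying along x at the left side; origin under its middle
- jar: an amber glass jar, 70 mm across, 100 mm high, front right; origin at the centre of its underside
- bowl: a steel bowl, 120 mm across, 55 mm high, front left; origin at the centre of its underside
- cutter: an open steel ring cutter, 70 mm across, 35 mm high, behind the moulds; origin at the centre of its underside

How it is judged:
At the end, for the whole second after the job is handed in: The filled mould's cover lies at rest, shut to within 0.06 rad (about 3.5 degrees) of flat on its block; the empty mould's cover edge is within 12 mm of where it started and each loose thing within 20 mm (value of joint filled_cover above 3.08 rad and velocity of joint filled_cover between -0.05 and 0.05 rad/s and distance of empty_cover_edge from where it was at the start of the episode below 0.012 m and distance of each of loose_cake, stamp, spatula, brush, jar, bowl, cutter from where it was at the start of the episode below 0.02 m); the robot touches nothing.
It fails at once if the cover was pinched: fingers pressed on its outer and inner boards at once (contact force between the fingers and filled_cover_c0 above 1 N and contact force between the fingers and filled_cover_c1 above 1 N).
It fails at once if the cover was pushed with the arm or the gripper body instead of the fingers (contact force between the arm and filled_cover_c0 above 5 N).
It fails at once if the cover slammed or was flung (faster than 3.5 rad/s), or was pressed with over 90 N (velocity of joint filled_cover above 3.5 rad/s or contact force between anything else and filled_cover_c0 above 90 N).
It fails at once if the empty mould's cover was moved by more than 12 mm (distance of empty_cover_edge from where it was at the start of the episode above 0.012 m).
It fails at once if a loose thing on the table was moved by more than 20 mm or lifted (distance of any of loose_cake, stamp, spatula, brush, jar, bowl, cutter from where it was at the start of the episode above 0.02 m).
It also fails if it takes over 40 s, if anything falls off the work surface, if the arm or the gripper's body presses on something with over 40 N, if the wrist force passes 120 N, or if a joint passes its speed limit or range.

## Robot

A 7-joint arm with a two-finger parallel gripper is mounted at the origin on the work surface. World frame = base frame: x ahead of the robot, y to its left, z up, the work surface at z = 0. Lengths are in m, angles in rad, forces in N, time in s.
With the tool pointing down it reaches from about 0.35 to 0.9 m from the base axis. Payload 19.9 kg.
Tool frame: the origin (TCP) lies on the centre line of the jaws, within the pads' length; the fingertips stand 8 mm ahead of it and the grasp point (between the pads) lies 11 mm behind it; z points along the fingers, y is the direction in which the jaws open and shut (so a half turn about z gives the same grasp; the last joint's range is limited). The gripper opens to 85 mm and grips with 20 to 120 N. Pads are 22 mm wide; open, the fingers measure 114 mm over their backs; the gripper's body (76 mm by 85 mm) begins 54 mm behind the grasp point. The pads swing forward as they close: fully open they stand 13 mm farther back than shut.
Start: joints at [1.157, 0.417, -0.01, 1.614, 0.005, 1.111, -0.053], TCP at [0.228, -0.582, 0.239] pointing down, gripper open.
Joint ranges: [-2.81, 2.81], [-0.39, 2.02], [-1.27, 1.25], [0.06, 2.57], [-1.19, 4.33], [0.19, 2], [-2.82, 2.82]. Speed limits (rad/s): [1.89, 1.89, 2.39, 2.39, 3.01, 3.01, 3.01].

## Interface

Orientations are given as a unit quaternion [w, x, y, z].
In Python, from plant import env, vision gives the robot as it stands. The module is installed in compiled form; this text tells all that it offers.
- The arm moves only by the tool arm_command, never from a script. Its argument "deltas" is a list of rows, each an object of numbers: "x", "y", "z": the shift along the tool's x, y, z in m; "spin": the turn about the tool's z in rad; "hand": the opening, from 0 (shut) to 1 (fully open). In form: [{"x": .., "y": .., "z": .., "spin": .., "hand": ..}, ...]. A call has 1 to 20 rows; each row is the pose to reach, as a shift and turn from the pose commanded when the call began, along the tool's axes at that moment; what a row does not reach only later rows make up. A row lasts 1/8 s, in which the tool goes at most 62.5 mm and 10.7 degrees, less where a joint would pass 70% of its speed; a pose out of reach is approached as far as the arm can. A call with a gripper value outside its range is refused whole. The fingers move at their own pace and stop on an object; "newtons" is the grip in N (left out, the last holds). Time passes only in rows, so rows that repeat a pose let the fingers close. It gives the time, the measured TCP pose, the force and the opening at its end, in the units of the state.
- env.get_obs(): the state, without advancing time (a new reading comes with each control period).
- vision.camera(name): name is "scene" or "top" or "wrist"; returns the picture (384x512x3 uint8, red, green, blue); there is no depth.
- vision.camera_info(name): a dict with "vertical_fov" (degrees; the focal length in pixels is half the picture's height over the tangent of half this angle, whatever the lens; pixels are square), "cx", "cy" (the principal point, pixels), "dist" ([k1, k2, p1, p2, k3] as OpenCV has them; the pictures are not rectified), "camera_from_world" (4x4, takes a point from world to camera coordinates). Camera axes: x right, y down, z forward; pixel columns grow to the right and rows downward; lengths in m; the calibration is good to about 2 mm. A picture is of the moment at which its call begins: read the wrist's pose just before it. camera_info takes no time and is no camera call; for the wrist camera it gives the pose at the moment of the call.
- env.hand_in(): hands the job in, once; it reports no verdict.
The state is a dict: "time": time; "qpos": joint angles; "qd": joint speeds; "joint_torque": joint torques, N m; "eef_pos": TCP position; "eef_rot": TCP orientation; "force": force on the tool from outside, world axes, zero at the start; "moment": the same for the moment, N m; "grip_width": finger opening in m.
Only numpy, scipy, OpenCV 4.12 (cv2) and the standard library are available. Lean on these libraries where they do the work, as an engineer would, in place of code of your own. Each camera call takes 0.05 s, during which the arm holds its last target.

## Working session

There is one attempt and no reset: what is moved stays moved. The work goes in short steps, Python scripts to look and compute and a tool call to move; the robot and the scene stay as the last step left them, time stands still between calls to the robot, and variables do not carry over. Pictures are saved under pics/ and viewed, and the job is handed in when it is done.

Besides the shell and the picture viewer there is one more tool, called by a JSON object that holds its "api" and its "payload", one argument or row to a line. arm_command: Moves the arm, as the interface text tells. Its arguments: {"type":"object","properties":{"deltas":{"type":"array"},"newtons":{"type":"number"}},"required":["deltas"]}

```bash
mkdir -p pics; ls
python3 - <<'E'
from plant import env, vision
import cv2
o=env.get_obs()
for k in('time','qpos','eef_pos','eef_rot','force','grip_width'):print(k,o[k])
for n in('scene','top'):
    im=vision.camera(n);cv2.imwrite(f'pics/{n}0.png',im[:,:,::-1]);print(vision.camera_info(n))
E
```

```text
pics
time 0.0
qpos [ 1.15647285  0.417975   -0.01028155  1.61417477  0.00472014  1.11069848
 -0.05302148]
eef_pos [ 0.22750466 -0.58175941  0.23865948]
eef_rot [-5.91936763e-04  9.82677613e-01  1.85322228e-01 -1.71961425e-04]
force [ 0.1092264  -0.8242968   0.09453475]
grip_width 0.08532292696469082
{'vertical_fov': 52.291454644896184, 'cx': 256.879168344358, 'cy': 189.60389837216115, 'dist': array([-0.03097897,  0.        ,  0.        ,  0.        ,  0.        ]), 'camera_from_world': array([[ 0.72196019,  0.69167663, -0.01889239, -0.40611349],
       [ 0.51590471, -0.55628613, -0.65145074, -0.26996018],
       [-0.46110283,  0.46057483, -0.75845567,  1.61639701],
       [ 0.        ,  0.        ,  0.        ,  1.        ]])}
{'vertical_fov': 42.060497729762275, 'cx': 256.6945454156909, 'cy': 204.15142769122951, 'dist': array([-0.14484698,  0.        ,  0.        ,  0.        ,  0.        ]), 'camera_from_world': array([[-0.00771128, -0.99989393,  0.01235614, -0.00868971],
       [-0.983075  ,  0.0053186 , -0.18312633,  0.58476748],
       [ 0.18304119, -0.01355915, -0.98301174,  1.59368513],
       [ 0.        ,  0.        ,  0.        ,  1.        ]])}
```

View pics/scene0.png

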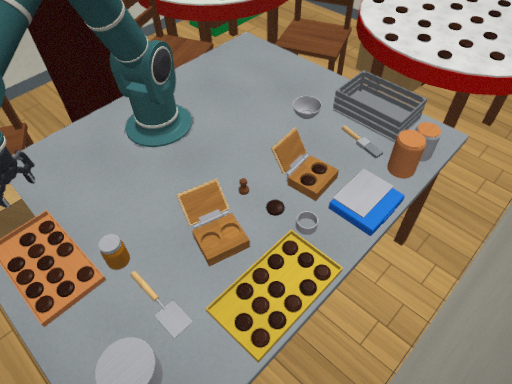

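View pics/top0.png

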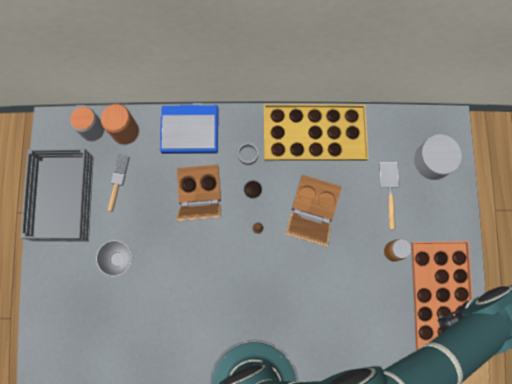

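The top view shows the filled mould at about (199,193), on the robot's left. The empty one is at about (314,210). The stamp is at (258,228) and the loose cake at (252,189). I'll zoom in next.

Run:
```python
import cv2
a=cv2.imread('pics/top0.png')[155:230,165:240];cv2.imwrite('pics/z1.png',cv2.resize(a,None,fx=8,fy=8,interpolation=cv2.INTER_CUBIC))
a=cv2.imread('pics/scene0.png')[120:205,260:350];cv2.imwrite('pics/z2.png',cv2.resize(a,None,fx=7,fy=7,interpolation=cv2.INTER_CUBIC))
```

```text
(no output)
```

View pics/z1.png

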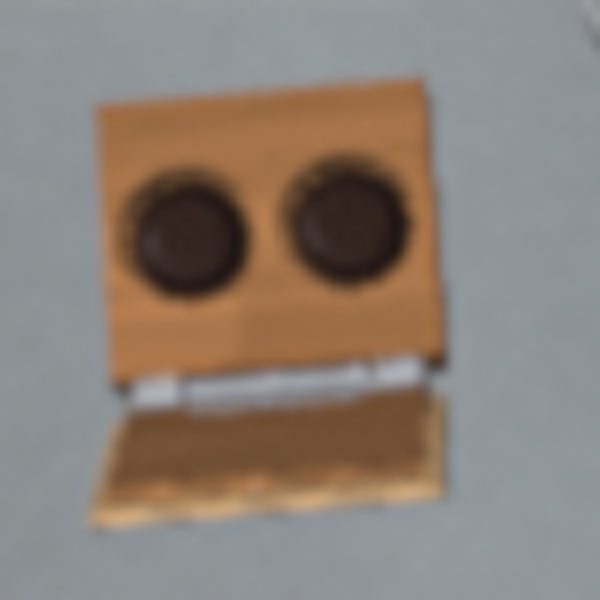

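View pics/z2.png

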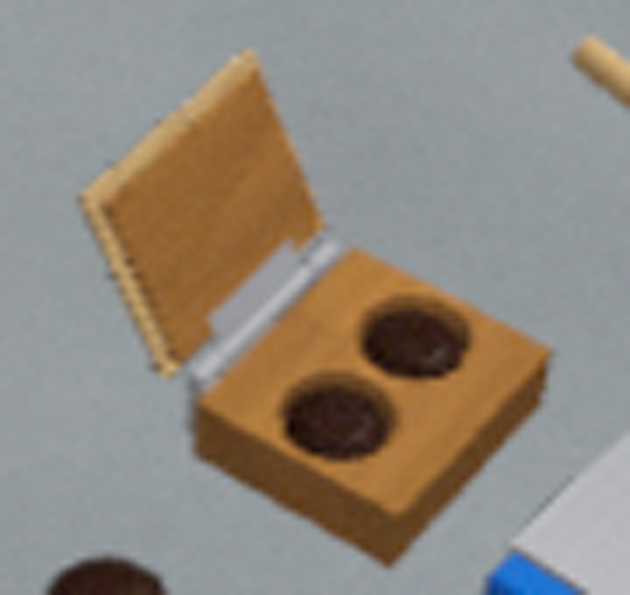

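```bash
cat > h.py <<'E'
import numpy as np,cv2
from plant import vision
def cam(n):
    i=vision.camera_info(n);f=192/np.tan(np.radians(i['vertical_fov'])/2)
    return np.array([[f,0,i['cx']],[0,f,i['cy']],[0,0,1]]),np.array(i['dist']),np.array(i['camera_from_world'])
def ray(n,p,C=None):
    K,d,T=C or cam(n);u=cv2.undistortPoints(np.array([[p]],float),K,d)[0,0]
    R=T[:3,:3];return -R.T@T[:3,3],R.T@np.array([u[0],u[1],1])
def onz(n,p,z,C=None):
    o,v=ray(n,p,C);return o+v*(z-o[2])/v[2]
def tri(n1,p1,n2,p2):
    a,u=ray(n1,p1);b,v=ray(n2,p2)
    s=np.linalg.lstsq(np.c_[u,-v],b-a,rcond=None)[0];P=a+s[0]*u;Q=b+s[1]*v
    return (P+Q)/2,np.linalg.norm(P-Q)
def proj(n,P):
    K,d,T=cam(n);r=cv2.Rodrigues(T[:3,:3])[0];return cv2.projectPoints(np.array(P,float).reshape(-1,3),r,T[:3,3],K,d)[0].reshape(-1,2)
E
python3 - <<'E'
from h import *
np.set_printoptions(precision=4,suppress=True)
A=lambda x,y:((x+.5)/8-.5+165,(y+.5)/8-.5+155)
B=lambda x,y:((x+.5)/7-.5+260,(y+.5)/7-.5+120)
fl,fr,nl,nr=[onz('top',A(*p),.04) for p in((97,106),(423,80),(113,383),(443,362))]
print(fl,fr,nl,nr)
for a,b in((fl,fr),(nl,nr),(fl,nl),(fr,nr)):print(np.linalg.norm(a-b),np.arctan2(*(b-a)[1::-1]))
s=[onz('scene',B(*p),.04) for p in((552,353),(402,516),(352,250),(200,400))]
print(s)
L=tri('top',A(90,525),'scene',B(250,50));R=tri('top',A(443,497),'scene',B(82,198))
print(L,R,np.linalg.norm(L[0]-R[0]))
E
```

```text
[0.7138 0.257  0.04  ] [0.7242 0.119  0.04  ] [0.5945 0.2474 0.04  ] [0.6027 0.1097 0.04  ]
0.13838458945543247 -1.4957900783012623
0.13800397990404326 -1.5117028481227464
0.11964651709611121 -3.0620769267988552
0.12184131557699976 -3.0654253870352104
[array([0.7159, 0.2557, 0.04  ]), array([0.7269, 0.1199, 0.04  ]), array([0.5959, 0.2454, 0.04  ]), array([0.6072, 0.1114, 0.04  ])]
(array([0.521 , 0.2425, 0.1334]), np.float64(0.0020834017170532283)) (array([0.5315, 0.1046, 0.133 ]), np.float64(0.0022978553152382033)) 0.1383608549744596
```

{"api": "arm_command", "payload": {
  "deltas": [
    {"x": 0.03,"y": -0.03,"z": 0,"spin": 0.02,"hand": 0},
    {"x": 0.06,"y": -0.065,"z": 0,"spin": 0.05,"hand": 0},
    {"x": 0.1,"y": -0.1,"z": 0,"spin": 0.08,"hand": 0},
    {"x": 0.135,"y": -0.14,"z": 0,"spin": 0.11,"hand": 0},
    {"x": 0.17,"y": -0.18,"z": 0,"spin": 0.14,"hand": 0},
    {"x": 0.21,"y": -0.22,"z": 0,"spin": 0.17,"hand": 0},
    {"x": 0.25,"y": -0.26,"z": 0,"spin": 0.2,"hand": 0},
    {"x": 0.285,"y": -0.3,"z": 0,"spin": 0.22,"hand": 0},
    {"x": 0.318,"y": -0.34,"z": 0,"spin": 0.24,"hand": 0},
    {"x": 0.345,"y": -0.385,"z": 0.0,"spin": 0.26,"hand": 0},
    {"x": 0.37,"y": -0.43,"z": 0.0,"spin": 0.28,"hand": 0},
    {"x": 0.395,"y": -0.48,"z": 0.01,"spin": 0.296,"hand": 0},
    {"x": 0.42,"y": -0.525,"z": 0.01,"spin": 0.296,"hand": 0},
    {"x": 0.445,"y": -0.57,"z": 0.015,"spin": 0.296,"hand": 0},
    {"x": 0.46,"y": -0.6,"z": 0.02,"spin": 0.296,"hand": 0},
    {"x": 0.473,"y": -0.626,"z": 0.02,"spin": 0.296,"hand": 0},
    {"x": 0.473,"y": -0.626,"z": 0.02,"spin": 0.296,"hand": 0},
    {"x": 0.473,"y": -0.626,"z": 0.02,"spin": 0.296,"hand": 0}
  ],
  "newtons": 40
}}

```text
time: 2.35
eef_pos: [0.44, 0.1726, 0.2191]
eef_rot: [0.0, 0.999, 0.038, -0.0]
force: [0.1, 0.1, 0.7]
grip_width: 0.0001
```

Run:
```python
from plant import env, vision
import cv2
o=env.get_obs()
for k in('time','qpos','eef_pos','eef_rot','force','grip_width'):print(k,o[k])
a=vision.camera('top')[:,:,::-1];b=vision.camera('scene')[:,:,::-1]
cv2.imwrite('pics/c1.png',cv2.hconcat([cv2.resize(a[150:270,150:270],(400,400)),cv2.resize(b[80:220,220:360],(400,400))]))
```

```text
time 2.35
qpos [ 0.1077948   0.21159213 -0.61146197  1.98518778  0.14487481  0.98781285
 -2.067622  ]
eef_pos [0.44001808 0.17262638 0.2190578 ]
eef_rot [ 1.26173251e-04  9.99268354e-01  3.82445783e-02 -3.04960631e-04]
force [0.10451134 0.1028444  0.71641111]
grip_width 0.00011872262747480758
```

View pics/c1.png

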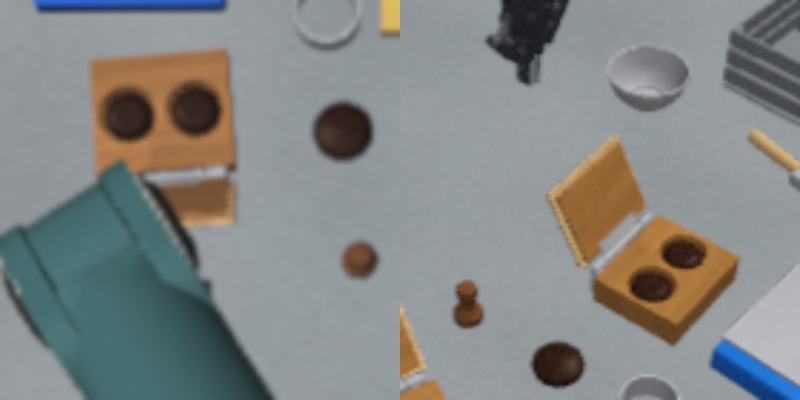

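{"api": "arm_command", "payload": {
  "deltas": [
    {"x": 0,"y": 0.005,"z": 0.03,"spin": 0,"hand": 0},
    {"x": 0,"y": 0.005,"z": 0.06,"spin": 0,"hand": 0},
    {"x": 0,"y": 0.005,"z": 0.09,"spin": 0,"hand": 0},
    {"x": 0.01,"y": 0.005,"z": 0.109,"spin": 0,"hand": 0},
    {"x": 0.03,"y": 0.005,"z": 0.109,"spin": 0,"hand": 0},
    {"x": 0.05,"y": 0.005,"z": 0.109,"spin": 0,"hand": 0},
    {"x": 0.06,"y": 0.005,"z": 0.109,"spin": 0,"hand": 0},
    {"x": 0.06,"y": 0.005,"z": 0.109,"spin": 0,"hand": 0}
  ]
}}

```text
time: 3.45
eef_pos: [0.5004, 0.1725, 0.1102]
eef_rot: [-0.0, 0.999, 0.038, -0.0]
force: [-0.5, -0.6, 0.4]
grip_width: -0.0003
```

```bash
cat > look.py <<'E'
import sys,cv2
from plant import env, vision
o=env.get_obs()
for k in('time','eef_pos','force'):print(k,o[k])
a=vision.camera('top')[:,:,::-1];b=vision.camera('scene')[:,:,::-1]
cv2.imwrite(sys.argv[1],cv2.hconcat([cv2.resize(a[150:250,150:250],(400,400),interpolation=2),cv2.resize(b[110:210,250:350],(400,400),interpolation=2)]))
E
python3 look.py pics/c2.png
```

```text
time 3.45
eef_pos [0.50042439 0.17245026 0.11022679]
force [-0.49539902 -0.5753552   0.37259797]
```

View pics/c2.png

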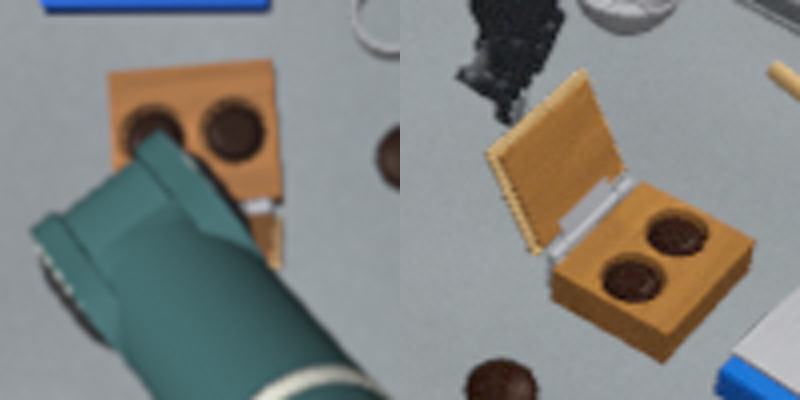

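The fingers are behind the free edge, in the middle of the cover. Starting the push.

{"api": "arm_command", "payload": {
  "deltas": [
    {"x": 0.008,"y": 0,"z": 0,"spin": 0,"hand": 0},
    {"x": 0.014,"y": 0,"z": -0.001,"spin": 0,"hand": 0},
    {"x": 0.02,"y": 0,"z": -0.003,"spin": 0,"hand": 0},
    {"x": 0.026,"y": 0,"z": -0.006,"spin": 0,"hand": 0},
    {"x": 0.032,"y": 0,"z": -0.009,"spin": 0,"hand": 0},
    {"x": 0.038,"y": 0,"z": -0.012,"spin": 0,"hand": 0},
    {"x": 0.044,"y": 0,"z": -0.015,"spin": 0,"hand": 0},
    {"x": 0.05,"y": 0,"z": -0.017,"spin": 0,"hand": 0}
  ]
}}

```text
time: 4.55
eef_pos: [0.5505, 0.1767, 0.1273]
eef_rot: [-0.0, 0.999, 0.038, -0.0]
force: [-2.8, 0.9, -1.0]
grip_width: 0.0001
```

```bash
python3 look.py pics/c3.png
```

```text
time 4.55
eef_pos [0.55053633 0.17673435 0.12732754]
force [-2.78225406  0.93363163 -1.03228295]
```

View pics/c3.png

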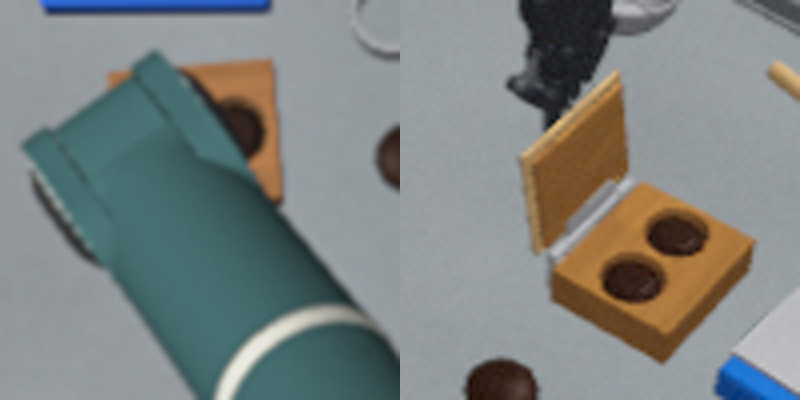

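{"api": "arm_command", "payload": {
  "deltas": [
    {"x": 0.006,"y": 0,"z": -0.001,"spin": 0,"hand": 0},
    {"x": 0.012,"y": 0,"z": -0.002,"spin": 0,"hand": 0},
    {"x": 0.019,"y": 0,"z": -0.004,"spin": 0,"hand": 0},
    {"x": 0.027,"y": 0,"z": -0.006,"spin": 0,"hand": 0},
    {"x": 0.034,"y": 0,"z": -0.007,"spin": 0,"hand": 0},
    {"x": 0.042,"y": 0,"z": -0.006,"spin": 0,"hand": 0},
    {"x": 0.051,"y": 0,"z": -0.004,"spin": 0,"hand": 0},
    {"x": 0.06,"y": 0,"z": -0.002,"spin": 0,"hand": 0},
    {"x": 0.068,"y": 0,"z": 0,"spin": 0,"hand": 0}
  ]
}}

```text
time: 5.78
eef_pos: [0.6184, 0.1819, 0.1268]
eef_rot: [-0.0, 0.999, 0.038, -0.0]
force: [-2.4, -0.3, -0.3]
grip_width: -0.0004
```

```bash
python3 look.py pics/c4.png
```

```text
time 5.775
eef_pos [0.61839804 0.18190893 0.12683427]
force [-2.3780079  -0.26638881 -0.26391516]
```

View pics/c4.png

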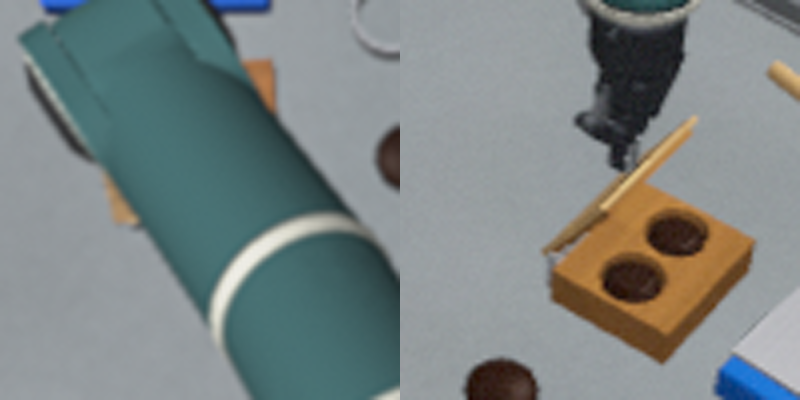

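{"api": "arm_command", "payload": {
  "deltas": [
    {"x": 0.008,"y": 0,"z": 0.004,"spin": 0,"hand": 0},
    {"x": 0.016,"y": 0,"z": 0.008,"spin": 0,"hand": 0},
    {"x": 0.024,"y": 0,"z": 0.013,"spin": 0,"hand": 0},
    {"x": 0.031,"y": 0,"z": 0.019,"spin": 0,"hand": 0},
    {"x": 0.037,"y": 0,"z": 0.026,"spin": 0,"hand": 0},
    {"x": 0.042,"y": 0,"z": 0.033,"spin": 0,"hand": 0},
    {"x": 0.045,"y": 0,"z": 0.042,"spin": 0,"hand": 0},
    {"x": 0.049,"y": 0,"z": 0.05,"spin": 0,"hand": 0},
    {"x": 0.051,"y": 0,"z": 0.054,"spin": 0,"hand": 0},
    {"x": 0.052,"y": 0,"z": 0.058,"spin": 0,"hand": 0}
  ]
}}

```text
time: 7.12
eef_pos: [0.6699, 0.1859, 0.069]
eef_rot: [-0.0, 0.999, 0.038, -0.0]
force: [-1.0, -0.3, 2.4]
grip_width: -0.0001
```

```bash
python3 look.py pics/c5.png
```

```text
time 7.125
eef_pos [0.66985488 0.18591975 0.06901686]
force [-1.02328624 -0.27731928  2.42310357]
```

View pics/c5.png

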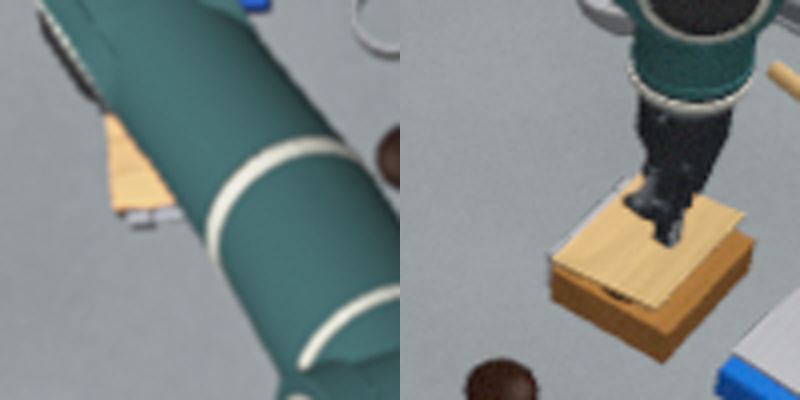

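{"api": "arm_command", "payload": {
  "deltas": [
    {"x": 0,"y": 0,"z": 0.003,"spin": 0,"hand": 0},
    {"x": 0.001,"y": 0,"z": 0.005,"spin": 0,"hand": 0},
    {"x": 0.001,"y": 0,"z": 0.007,"spin": 0,"hand": 0},
    {"x": 0.001,"y": 0,"z": 0.008,"spin": 0,"hand": 0},
    {"x": 0.001,"y": 0,"z": 0.009,"spin": 0,"hand": 0}
  ]
}}

```text
time: 7.85
eef_pos: [0.6709, 0.186, 0.0603]
eef_rot: [-0.0, 0.999, 0.038, 0.0]
force: [1.3, 0.1, 1.5]
grip_width: 0.0
```

{"api": "arm_command", "payload": {
  "deltas": [
    {"x": 0,"y": 0,"z": 0.001,"spin": 0,"hand": 0},
    {"x": 0,"y": 0,"z": 0.002,"spin": 0,"hand": 0},
    {"x": 0,"y": 0,"z": 0.002,"spin": 0,"hand": 0}
  ]
}}

```text
time: 8.22
eef_pos: [0.6711, 0.186, 0.06]
eef_rot: [0.0, 0.999, 0.038, 0.0]
force: [-8.5, -4.6, 23.7]
grip_width: 0.0002
```

The force rose to 24 N and the arm stopped at TCP z = 0.060 m, the height worked out for a shut cover. Now backing off straight up.

{"api": "arm_command", "payload": {
  "deltas": [
    {"x": 0,"y": 0,"z": 0,"spin": 0,"hand": 0},
    {"x": 0,"y": 0,"z": -0.01,"spin": 0,"hand": 0},
    {"x": 0,"y": 0,"z": -0.04,"spin": 0,"hand": 0},
    {"x": 0,"y": 0,"z": -0.08,"spin": 0,"hand": 0},
    {"x": 0,"y": 0,"z": -0.12,"spin": 0,"hand": 0},
    {"x": -0.04,"y": 0,"z": -0.16,"spin": 0,"hand": 0},
    {"x": -0.09,"y": 0,"z": -0.17,"spin": 0,"hand": 0},
    {"x": -0.14,"y": 0,"z": -0.17,"spin": 0,"hand": 0},
    {"x": -0.19,"y": 0,"z": -0.17,"spin": 0,"hand": 0},
    {"x": -0.23,"y": 0,"z": -0.17,"spin": 0,"hand": 0},
    {"x": -0.25,"y": 0,"z": -0.17,"spin": 0,"hand": 0},
    {"x": -0.25,"y": 0,"z": -0.17,"spin": 0,"hand": 0}
  ]
}}

```text
time: 9.72
eef_pos: [0.4207, 0.1667, 0.2287]
eef_rot: [0.0, 0.999, 0.039, 0.0]
force: [-0.1, 0.2, 0.4]
grip_width: -0.0
```

```bash
python3 look.py pics/c6.png
python3 - <<'E'
from plant import vision
import cv2
for n in('scene','top'):
    im=vision.camera(n)[:,:,::-1];cv2.imwrite(f'pics/{n}9.png',im)
a=cv2.imread('pics/scene9.png')
cv2.imwrite('pics/z9.png',cv2.resize(a[120:205,260:350],None,fx=7,fy=7,interpolation=2))
d=cv2.absdiff(a,cv2.imread('pics/scene0.png')).max(2);_,m=cv2.threshold(d,40,255,0)
cv2.imwrite('pics/diff.png',m)
E
```

```text
time 9.725
eef_pos [0.42072223 0.16665414 0.22872504]
force [-0.09583529  0.21670477  0.36210509]
```

View pics/z9.png

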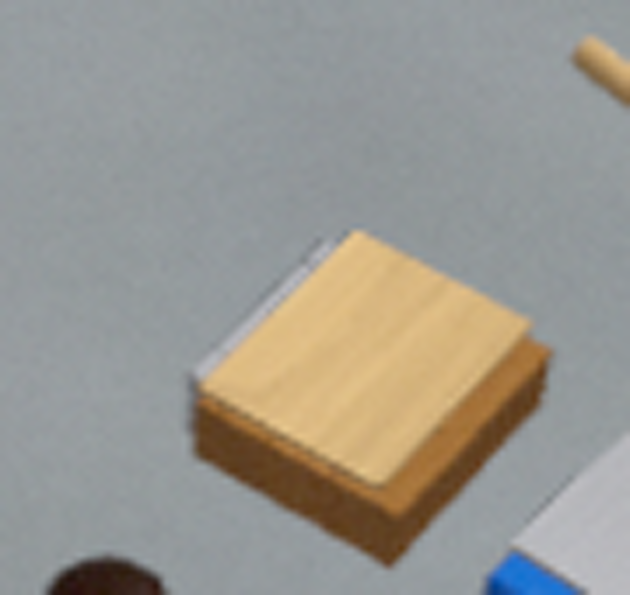

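View pics/diff.png

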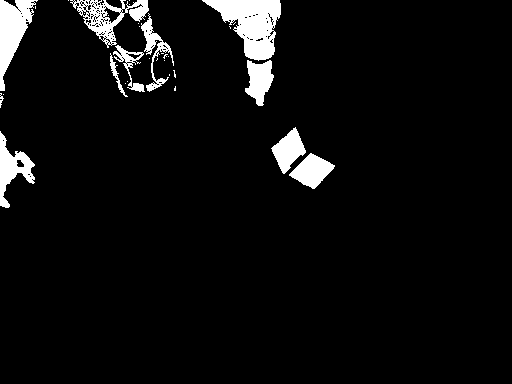

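View pics/scene9.png

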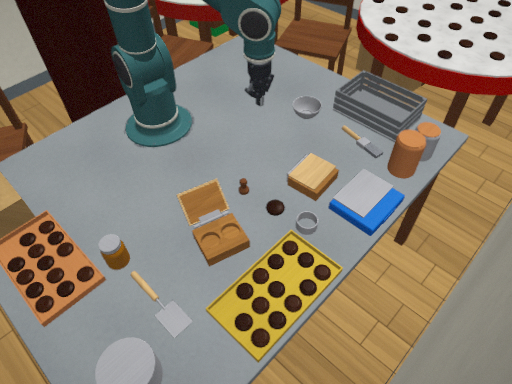

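The cover looks flat. The difference image shows changes only at the arm and this cover. I'll check the free-edge corners numerically against the shut geometry.

Run:
```python
from h import *
c,s=np.cos(.077),np.sin(.077)
for th in(3.14,3.08,3.0):
    P=[]
    for y in(.07,-.07):
        u=-.115*np.cos(th)-.012*np.sin(th);v=.115*np.sin(th)-.012*np.cos(th)
        P.append([.593+u*c-y*s,.178+u*s+y*c,.04+v])
    print(th,((proj('scene',P)-[260,120]+.5)*7-.5).round(1).tolist())
```

```text
3.14 [[534.3, 321.9], [377.6, 487.7]]
3.08 [[534.5, 311.5], [377.3, 477.3]]
3.0 [[533.7, 297.0], [375.7, 462.8]]
```

```bash
python3 -c "
from plant import env
print(env.hand_in())"
```

```text
the job is handed in; nothing more can be done
None
```

The filled mould's cover is shut flat on its block, and I handed the job in at about 10 s of the 40 s allowed. I pushed it from behind with the closed fingertips, up and over the spine at roughly 0.8 rad/s, then pressed it down. The forces I read were about 3 N while pushing and 24 N when it reached the stop. I then backed off clear of everything.

**Cover:** in the last scene picture, enlarged 7×, the free-edge corners are at about (531,323) and (378,487). A fully shut cover (3.14 rad) should put them at (534,322) and (378,488). At 3.08 rad they would be about 10 px higher.

**Everything else:** comparing the scene picture from before and after, only the arm and this cover changed. The empty mould's cover and the loose things show no change.

No check failed or disagreed. The cover's angle comes from the pictures only, since the joint value can't be read directly. I read forces only at the end of each move, so I did not see the peaks in between.

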